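# Wipe the brass offcuts off the bench plate

## Task

Take the red-handled scraper block from its wooden cradle and wipe all five brass offcuts off the steel plate into the blue scrap tray, without touching the offcuts with the gripper. Then stand the scraper upright back in its cradle and let go. Leave the finished pieces in the wooden tray, the hammer and the pots where they are.

Things in the scene. Friction and masses are not known exactly. Their poses are not given: they have to be found in the camera images.
- scraper: Loose scraper block, 0.2 kg: a grey flat-bottomed blade 130 long (its x) x 18 thick (its y) x 42 high, with an upright red handle bar on top, 80 long (x) x 24 thick (y), from 40 to 90 above the underside. Origin: centre of the underside, z up. Taken by the handle, across its 24 thickness. It starts standing upright in the cradle. (Sizes in mm.)
- cradle: Fixed pale wooden cradle where the scraper lives, 166 (x) x 54 (y) x 22 high outside; its open-topped slot is 142 (x) x 30 (y), slot floor 8 above the table, lips 14 high above that floor. Origin: centre of the underside. (Sizes in mm.)
- plate: Fixed dark steel bench plate, 190 (x) x 210 (y), 14 thick, on a smaller wooden foot; flat top 50 above the table without lips. Origin: centre of the underside. Chips are wiped along its y; a tray is tucked under its edge at each y end. (Sizes in mm.)
- plate_top (a point): Centre of the top face of the steel plate, 50 above the table. (Sizes in mm.)
- scrap_tray: Fixed blue open scrap tray, 190 (x) x 95 (y) x 30 high, walls and floor 4, tucked 12 under the plate's edge at one of its y ends (which end varies). Its axes are parallel to the plate's. Origin: centre of the underside. (Sizes in mm.)
- work_tray: Fixed pale wooden tray with a grey liner, 190 (x) x 95 (y) x 30 high, at the other y end of the plate; holds the finished pieces. (Sizes in mm.)
- offcut0: Loose brass offcut, rectangle 28 x 16, 6 thick, about 20 g, starting flat on the steel plate within 75 of its centre along the plate's y and 55 along its x. Origin: about the middle of its underside. (Sizes in mm.)
- offcut1: Loose brass offcut, L of 26 x 20 overall, 6 thick, about 20 g, starting flat on the steel plate within 75 of its centre along the plate's y and 55 along its x. Origin: about the middle of its underside. (Sizes in mm.)
- offcut2: Loose brass offcut, disc 26 across, 6 thick, about 20 g, starting flat on the steel plate within 75 of its centre along the plate's y and 55 along its x. Origin: about the middle of its underside. (Sizes in mm.)
- offcut3: Loose brass offcut, near-square 22 x 20, 6 thick, about 20 g, starting flat on the steel plate within 75 of its centre along the plate's y and 55 along its x. Origin: about the middle of its underside. (Sizes in mm.)
- offcut4: Loose brass offcut, strip 30 x 11, 6 thick, about 20 g, starting flat on the steel plate within 75 of its centre along the plate's y and 55 along its x. Origin: about the middle of its underside. (Sizes in mm.)
- leaf: Finished brass leaf pendant, 76 x 40 x 7, lying in the wooden tray. Origin: centre of the underside. Leave alone. (Sizes in mm.)
- medal: Finished round brass medallion, 52 across, 9 thick, lying in the wooden tray. Origin: centre of the underside. Leave alone. (Sizes in mm.)
- punch_pot: Brass pot of steel punches, 72 across, 75 high, punches to 120. Origin: centre of the underside. Stands on one side of the plate, the cradle on the other (which is which varies). Leave alone. (Sizes in mm.)
- file_pot: Copper pot of punches, 80 across, 65 high, punches to 120, at the back of the bench. Origin: centre of the underside. Leave alone. (Sizes in mm.)
- hammer: Hammer, 240 long, lying beyond the plate. Leave alone. (Sizes in mm.)

How it is judged:
By the outcome, as a careful person would: the job done as asked, in the order asked, and still so for the second after the job is handed in, with the robot touching nothing.
It also fails if it takes over 51 s, if anything falls off the work surface, if the arm or the gripper's body presses on something with over 40 N, if the wrist force passes 120 N, or if a joint passes its speed limit or range.

## Robot

A 6-joint arm with a two-finger parallel gripper is mounted at the origin on the work surface. World frame = base frame: x ahead of the robot, y to its left, z up, the work surface at z = 0. Lengths are in mm, angles in rad, forces in N, time in s.
With the tool pointing down it reaches from about 325 to 850 mm from the base axis. Payload 4.4 kg.
Tool frame: the origin (TCP) lies midway between the tips of the shut fingers; the grasp point (between the pads) lies 19 mm behind it (bot.tcp_to_grasp is the distance from the TCP to the grasp point, in mm); z points along the fingers, y is the line along which they close (so a half turn about z gives the same grasp; the last joint's range is limited). The gripper opens to 94 mm and grips with 3 to 60 N. Pads are 16 mm wide; open, the fingers measure 119 mm over their backs; the gripper's body (75 mm by 177 mm) begins 78 mm behind the grasp point.
Start: joints at [-1.27, 0.207, 1.542, -0, 1.393, -0.15], TCP at [250.508, -517.564, 205.447] pointing down, gripper open.
Joint ranges: [-2.73, 2.73], [-0.86, 2.22], [0.23, 2.46], [-1.11, 4.25], [0.08, 2.63], [-2.82, 2.82]. Speed limits (rad/s): [2.79, 2.79, 3.14, 3.14, 3.14, 3.14].

## Interface

Orientations are given as a unit quaternion [x, y, z, w].
In Python, from workcell import bot gives the robot as it stands.
- The arm moves only by the tool servo_tool, never from a script. Its argument "plan" is a list that holds one entry, the list of rows, each a list of 5 numbers: the shift along the tool's x, y, z normalised to -1 to 1, where 1 is 0.05 m, then the turn about the tool's z normalised to -1 to 1, where 1 is 0.12 rad, then the opening, from 0 (shut) to 1 (fully open). In form: [[[tx, ty, tz, turn, gripper], ...]]. A call has 1 to 20 rows; each row shifts and turns the commanded pose from where the row before left it, along the tool's axes as they then stand; what a row does not reach is not made up. A row lasts 1/10 s, in which the tool goes at most 50 mm and 8.59 degrees, less where a joint would pass 70% of its speed; a pose out of reach is approached as far as the arm can. A call with a number of a shift or a turn outside -1 to 1 is refused whole. A call with a gripper value outside its range is refused whole. The fingers move at their own pace and stop on an object; "force" is the grip in N (left out, the last holds). Time passes only in rows, so rows that do not move let the fingers close. It gives the time, the measured TCP pose, the force, the opening and the grip force at its end, in the units of the state.
- bot.get_obs(): the state, without advancing time (a new reading comes with each control period).
- bot.snapshot(name): name is "scene" or "top" or "wrist"; returns the picture (400x640x3 uint8, red, green, blue); there is no depth.
- bot.calibration(name): a dict with "fx", "fy", "cx", "cy" (pixels), "world_from_camera" (4x4, takes a point from camera to world coordinates); the wrist camera has in their place "T_tool_cam" (4x4, takes a point from camera to tool coordinates, whose origin is the TCP and whose axes are the flange's). Camera axes: x right, y up, looking along -z (the intrinsics and any distortion apply to the point x, -y, -z); pixel columns grow to the right and rows downward; lengths in mm; the calibration is good to about 2 mm. A picture is of the moment at which its call begins: read the wrist's pose just before it. calibration takes no time and is no camera call.
- bot.sign_off(): hands the job in; it is judged then, once.
The state is a dict: "clock": time; "qpos": joint angles; "joint_vel": joint speeds; "joint_torque": joint torques, N m; "tcp_pos": TCP position; "ee_rot": TCP orientation; "wrist_force": force on the tool from outside, world axes, zero at the start; "ft_torque": the same for the moment, N m; "grip_width": finger opening in mm; "gripper_force": force on a finger pad.
Only numpy, scipy, OpenCV 4.12 (cv2) and the standard library are available. Lean on these libraries where they do the work, as an engineer would, in place of code of your own. Each camera call takes 0.05 s, during which the arm holds its last target. There are 200 camera calls.

## Working session

There is one attempt and no reset: what is moved stays moved. The work goes in short steps, Python scripts to look and compute and a tool call to move; the robot and the scene stay as the last step left them, time stands still between calls to the robot, and variables do not carry over. Pictures are saved under pics/ and viewed, at most 10 in all, crops included, and the job is handed in when it is done.

Besides the shell and the picture viewer there is one more tool, called after "Call:" as a command line: name --argument value ..., lists and objects as JSON in quotes. servo_tool: Moves the arm, as the interface text tells. Scaled input: -1 to 1 covers 0.05 m each way for a shift and 0.12 rad each way for a turn. Its arguments: {"type":"object","properties":{"plan":{"type":"array","items":{"type":"array","items":{"type":"array","items":{"type":"number","minimum":-1,"maximum":1}}}},"force":{"type":"number"}},"required":["plan"]}

```bash
mkdir -p pics; python3 - <<'E'
from workcell import bot
import cv2
for n in("top","scene"):
    cv2.imwrite(f"pics/{n}0.png",bot.snapshot(n)[:,:,::-1]); c=bot.calibration(n); print(n,c)
print(bot.get_obs(), bot.tcp_to_grasp)
E
```

```text
top {'fx': 416.39995847357125, 'fy': 416.39995847357125, 'cx': 324.0762888050673, 'cy': 205.0713648369976, 'world_from_camera': array([[-1.30729834e-03,  9.93757872e-01, -1.11550812e-01,
         5.11578936e+02],
       [-9.99995301e-01, -9.89815340e-04,  2.90141693e-03,
        -8.16711035e+00],
       [ 2.77289121e-03,  1.11554081e-01,  9.93754496e-01,
         1.12251098e+03],
       [ 0.00000000e+00,  0.00000000e+00,  0.00000000e+00,
         1.00000000e+00]])}
scene {'fx': 381.35307950204225, 'fy': 381.35307950204225, 'cx': 311.9009556028197, 'cy': 201.6683714333432, 'world_from_camera': array([[ 7.67475245e-01, -3.95668940e-01,  5.04408405e-01,
         1.08656049e+03],
       [ 6.41040588e-01,  4.65085811e-01, -6.10542507e-01,
        -6.00071868e+02],
       [ 6.97951433e-03,  7.91922520e-01,  6.10581696e-01,
         6.71137796e+02],
       [ 0.00000000e+00,  0.00000000e+00,  0.00000000e+00,
         1.00000000e+00]])}
{'clock': 0.1, 'qpos': array([-1.27050741e+00,  2.07343662e-01,  1.54281408e+00,  2.87813557e-06,
        1.39353367e+00, -1.50509008e-01]), 'joint_vel': array([ 0.00025845, -0.00046015, -0.00484621, -0.00016641,  0.0001641 ,
        0.00054014]), 'joint_torque': array([ 3.32751679e-04, -3.71861744e+01, -2.82292217e+01,  7.01340870e-02,
        3.11150670e-02, -5.81932591e-05]), 'tcp_pos': array([ 250.28102796, -516.84317708,  204.40049426]), 'ee_rot': array([ 9.74704539e-01,  2.23494878e-01, -7.71023473e-05, -1.04654525e-03]), 'wrist_force': array([ 0.28995619, -0.35180735, -0.15517915]), 'ft_torque': array([-0.02928839,  0.00521419, -0.01917587]), 'gripper_force': 0.0, 'grip_width': 93.8942517950407} 18.8
```

View pics/top0.png

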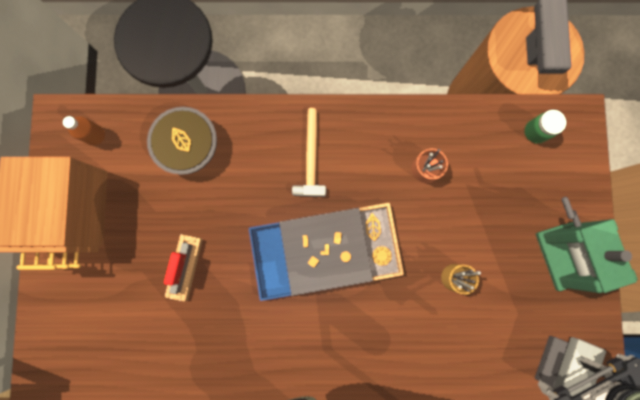

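View pics/scene0.png

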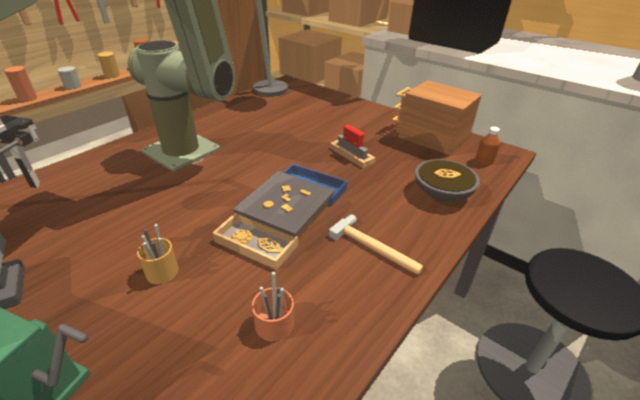

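The top view shows the plate at about (325,250), with the blue tray at its left (+y) end, (268,260). The cradle with the scraper is at (183,267) and the offcuts are at about (305–345, 238–262). Next I'll measure these.

```bash
cat > h.py <<'E'
from workcell import bot
import numpy as np, cv2
def ray(n,uv,z):
    c=bot.calibration(n);W=c["world_from_camera"]
    uv=np.atleast_2d(uv).astype(float)
    d=np.c_[(uv[:,0]-c["cx"])/c["fx"],-(uv[:,1]-c["cy"])/c["fy"],-np.ones(len(uv))]@W[:3,:3].T
    o=W[:3,3]
    return o+d*((z-o[2])/d[:,2])[:,None]
def rect(n,mask,z):
    k,l,s,c=cv2.connectedComponentsWithStats(mask.astype(np.uint8))
    i=1+np.argmax(s[1:,4]); v,u=np.nonzero(l==i)
    p=ray(n,np.c_[u,v],z)[:,:2].astype(np.float32)
    return cv2.minAreaRect(p), p.mean(0), len(p)
E
python3 - <<'E'
from h import *
np.set_printoptions(precision=1,suppress=True)
im=cv2.imread("pics/top0.png"); hsv=cv2.cvtColor(im,cv2.COLOR_BGR2HSV).astype(int)
H,S,V=hsv[...,0],hsv[...,1],hsv[...,2]
m=np.zeros(H.shape,bool); m[235:305,150:210]=1
print("red",rect("top",m&((H<6)|(H>172))&(S>190)&(V>140),80))
b=np.zeros(H.shape,bool); b[200:310,240:300]=1
print("blue",rect("top",b&(H>95)&(H<125)&(S>110),30))
p=np.zeros(H.shape,bool); p[205:300,280:362]=1
y=p&(H>12)&(H<32)&(S>90)&(V>120)
k,l,s,c=cv2.connectedComponentsWithStats(y.astype(np.uint8))
for i in range(1,k):
    if s[i,4]>8: print("cut",c[i],s[i,4],ray("top",c[i],56))
g=np.zeros(H.shape,bool); g[195:310,270:380]=1
print("plate",rect("top",g&(S<70),50))
print("cradle(all pale)",rect("top",m&(S<165)&(V>130),22))
a=cv2.resize(im[225:310,145:215],None,fx=7,fy=7,interpolation=cv2.INTER_CUBIC)
d=cv2.resize(im[200:305,240:410],None,fx=4,fy=4,interpolation=cv2.INTER_CUBIC)
cv2.imwrite("pics/a.png",a);cv2.imwrite("pics/d.png",d)
E
```

```text
red (((473.6632080078125, 357.7432861328125), (75.93839263916016, 22.665395736694336), 0.2141512632369995), array([473.5, 357.6], dtype=float32), 115)
blue (((485.276123046875, 129.84262084960938), (178.37060546875, 74.86443328857422), 9.841804504394531), array([481.5, 125.7], dtype=float32), 1788)
cut [360.3 208.7] 11 [[ 621.7 -104.5   56. ]]
cut [337.2 237.4] 99 [[548.1 -44.6  56. ]]
cut [305.  240.6] 80 [[540.2  37.5  56. ]]
cut [325.3 250.1] 88 [[515.8 -14.2  56. ]]
cut [345.3 256.3] 113 [[500.3 -65.1  56. ]]
cut [312.8 261.4] 97 [[487.5  17.5  56. ]]
plate (((512.3431396484375, -13.112258911132812), (191.3529052734375, 313.2165832519531), 9.549943923950195), array([513.7, -20.9], dtype=float32), 5988)
cradle(all pale) (((466.96630859375, 367.1409912109375), (183.14002990722656, 155.28501892089844), 1.6895723342895508), array([467.2, 376.4], dtype=float32), 2751)
```

View pics/a.png

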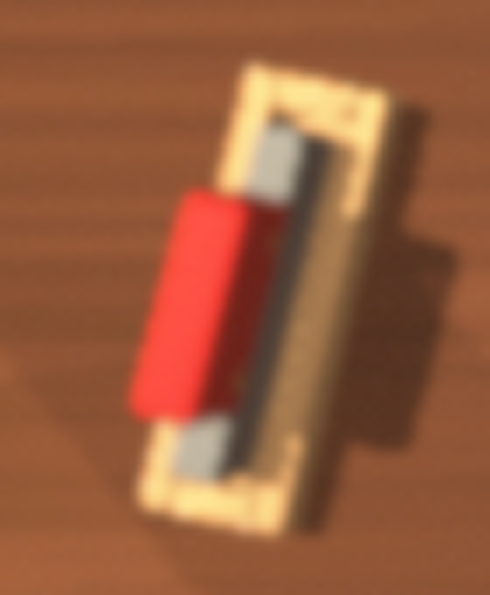

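View pics/d.png

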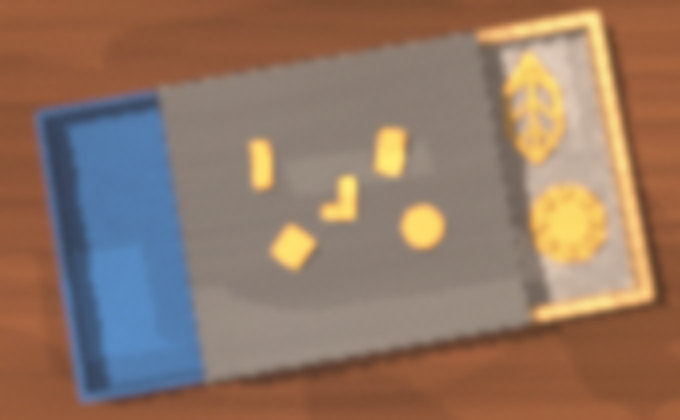

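Crop a shows the handle top with corners near (190,190), (250,195), (195,420) and (133,415), and the cradle rim with corners near (245,65), (390,92), (288,535) and (140,508). Crop d shows the plate with corners near (160,88), (475,35), (530,322) and (205,382). The blue tray is on the +y side, and the offcuts lie between u=250 and u=445.

```bash
python3 - <<'E'
from h import *
np.set_printoptions(precision=1,suppress=True)
def cr(pts,k,o): return (np.array(pts)+.5)/k-.5+np.array(o)
def show(name,q):
    q=q[:,:2]; e=np.roll(q,-1,0)-q
    print(name,q.tolist() and q.mean(0),"sides",np.linalg.norm(e,axis=1),"ang",np.degrees(np.arctan2(e[:,1],e[:,0])));return q
show("handle",ray("top",cr([(190,190),(250,195),(195,420),(133,415)],7,(145,225)),98))
show("cradle",ray("top",cr([(245,65),(390,92),(288,535),(140,508)],7,(145,225)),22))
b=ray("top",cr([(265,125),(303,135),(228,478),(170,475)],7,(145,225)),50);show("blade(top)",b)
q=ray("top",cr([(160,88),(475,35),(530,322),(205,382)],4,(240,200)),50);q=show("plate",q);print(q)
print("blue",ray("top",cr([(37,112),(85,402)],4,(240,200)),30))
c=q.mean(0)
im=cv2.imread("pics/top0.png")
for a in (9.5,): 
    a=np.radians(a);ey=np.array([-np.sin(a),np.cos(a)]);ex=np.array([np.cos(a),np.sin(a)])
    for p in [(548.1,-44.6),(540.2,37.5),(515.8,-14.2),(500.3,-65.1),(487.5,17.5)]:
        print("cut in plate",(np.array(p)-c)@ex,(np.array(p)-c)@ey)
# scene cross-check: red handle top
s=cv2.imread("pics/scene0.png");h=cv2.cvtColor(s,cv2.COLOR_BGR2HSV).astype(int)
m=((h[...,0]<5)|(h[...,0]>174))&(h[...,1]>190)&(h[...,2]>120);m[:100]=0;m[170:]=0;m[:,:320]=0;m[:,390:]=0
v,u=np.nonzero(m);print("scene red",u.mean(),v.mean(),ray("scene",(u.mean(),v.mean()),75))
from scipy.spatial.transform import Rotation as R
print(R.from_quat(bot.get_obs()["ee_rot"]).as_matrix())
E
```

```text
handle [472.8 358.9] sides [21.1 79.  21.6 79.1] ang [-94.8 168.2  85.4 -12.1]
cradle [472.2 358.6] sides [ 55.8 166.7  56.  167. ] ang [-100.5  168.8   79.8  -11.3]
blade(top) [471.8 358. ] sides [ 14.5 125.5  21.  129.4] ang [-104.6  169.6   87.   -13.3]
plate [513.8 -14.2] sides [206.4 186.3 209.5 188.8] ang [ -80.5 -169.8  100.2    9.3]
[[ 589.1  103.4]
 [ 623.3 -100.1]
 [ 439.9 -133.2]
 [ 402.8   73. ]]
blue [[574.9 186.   30. ]
 [388.3 151.6  30. ]]
cut in plate 28.838171525012992 -35.63386552137403
cut in plate 34.596923714030524 46.644058451132025
cut in plate 1.9985938135249506 -0.31974556534229026
cut in plate -21.68975614861057 -47.96344479274687
cut in plate -20.681279604195172 35.61635524924512
scene red 354.8646616541353 133.29323308270676 [[463.6 376.3  75. ]]
[[ 0.9  0.4 -0. ]
 [ 0.4 -0.9  0. ]
 [ 0.  -0.  -1. ]]
```

Call:
servo_tool --plan '[[[0, 0, 0, 0.91, 1], [0, 0, 0, 0.91, 1], [0, 0, 0, 0.91, 1], [0, 0, 0, 0.91, 1], [0, 0, 0, 0.91, 1], [0, 0, 0, 0.91, 1], [0.04, -0.8, 0, 0, 1], [0.04, -0.8, 0, 0, 1], [0.04, -0.8, 0, 0, 1], [0.04, -0.8, 0, 0, 1], [0.04, -0.8, 0, 0, 1], [0.04, -0.8, 0, 0, 1], [0.04, -0.8, 0, 0, 1], [0.04, -0.8, 0, 0, 1], [0.04, -0.8, 0, 0, 1], [0.04, -0.8, 0, 0, 1], [0.04, -0.8, 0, 0, 1], [0.04, -0.8, 0, 0, 1], [0.04, -0.8, 0, 0, 1], [0.04, -0.8, 0, 0, 1]]]'

```text
clock: 2.1
tcp_pos: [391.4, 26.8, 205.3]
ee_rot: [0.995, -0.102, 0.0, 0.0]
wrist_force: [1.3, 0.5, -0.4]
grip_width: 94.3
gripper_force: 0.0
```

```bash
cat >> h.py <<'E'
from scipy.spatial.transform import Rotation as R
def to(x,y,z,yaw):
    import time
    o=bot.get_obs();M=R.from_quat(o["ee_rot"]).as_matrix()
    d=M.T@(np.array([x,y,z])-o["tcp_pos"])
    yw=np.degrees(np.arctan2(M[1,0],M[0,0]))
    print("t",round(o["clock"],2),"tcp",o["tcp_pos"].round(1),"yaw",round(yw,2),"tilt z",M[:,2].round(3),"F",o["wrist_force"].round(1),"w",round(o["grip_width"],1),"g",round(o["gripper_force"],1))
    print("shift units",(d/50).round(3),"turn units",round(-np.radians(yaw-yw)/.12,3),"q",o["qpos"].round(2))
E
python3 -c "
from h import *
to(472.5,358.8,205,-11.7)"
```

```text
t 2.1 tcp [391.4  26.8 205.3] yaw -11.71 tilt z [ 0. -0. -1.] F [ 1.3  0.5 -0.4] w 94.3 g 0.0
shift units [ 2.400e-01 -6.831e+00  5.000e-03] turn units -0.002 q [-0.15 -0.2   1.95 -0.    1.39  1.62]
```

Call:
servo_tool --plan '[[[0.03, -0.76, 0, 0, 1], [0.03, -0.76, 0, 0, 1], [0.03, -0.76, 0, 0, 1], [0.03, -0.76, 0, 0, 1], [0.03, -0.76, 0, 0, 1], [0.03, -0.76, 0, 0, 1], [0.02, -0.76, 0, 0, 1], [0.02, -0.76, 0, 0, 1], [0.02, -0.75, 0, 0, 1], [0, 0, 0, 0, 1], [0, 0, 0, 0, 1]]]'

```text
clock: 3.2
tcp_pos: [472.0, 357.1, 204.4]
ee_rot: [0.995, -0.101, -0.001, 0.001]
wrist_force: [-0.9, -0.2, -0.4]
grip_width: 93.9
gripper_force: 0.0
```

```bash
python3 -c "
from h import *
to(472.5,358.8,59,-11.7)
print(bot.calibration('wrist'))
cv2.imwrite('pics/w0.png',bot.snapshot('wrist')[:,:,::-1])"
```

```text
t 3.2 tcp [472.  357.1 204.4] yaw -11.63 tilt z [-0.002 -0.002 -1.   ] F [-0.9 -0.2 -0.4] w 93.9 g 0.0
shift units [ 0.007 -0.041  2.908] turn units 0.01 q [ 0.5   0.24  1.5  -0.    1.4   2.28]
{'fx': 276.63243088275823, 'fy': 276.63243088275823, 'cx': 321.11473047465626, 'cy': 194.82165096136163, 'T_tool_cam': array([[ 8.61661411e-04,  9.57659368e-01,  2.87902401e-01,
         8.58498807e+01],
       [ 9.99999504e-01, -6.81622422e-04, -7.25589244e-04,
        -8.09870932e-01],
       [-4.98626606e-04,  2.87902883e-01, -9.57659481e-01,
        -1.78587365e+02],
       [ 0.00000000e+00,  0.00000000e+00,  0.00000000e+00,
         1.00000000e+00]])}
```

View pics/w0.png

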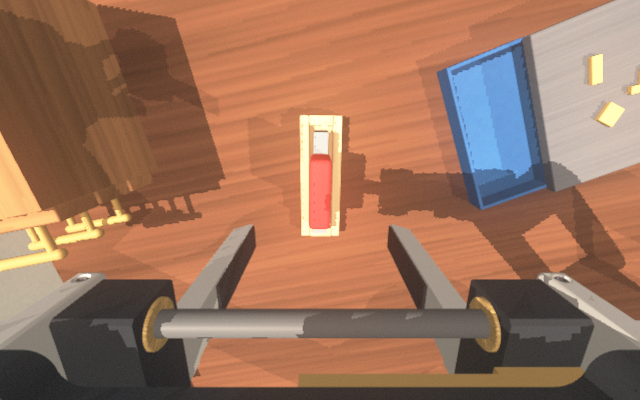

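The wrist view shows the scraper handle in line with the image columns, at u of about 310–331 and v of about 155–229. The cradle rim runs from (300,115) to (341,235), so the yaw is right. The scraper sits left of the slot's centre. I'll refine the positions.

```bash
cat >> h.py <<'E'
def wray(uv,z,o):
    c=bot.calibration("wrist");T=c["T_tool_cam"];M=R.from_quat(o["ee_rot"]).as_matrix()
    uv=np.atleast_2d(uv).astype(float)
    d=np.c_[(uv[:,0]-c["cx"])/c["fx"],-(uv[:,1]-c["cy"])/c["fy"],-np.ones(len(uv))]@(M@T[:3,:3]).T
    p=o["tcp_pos"]+M@T[:3,3]
    return p+d*((z-p[2])/d[:,2])[:,None]
E
python3 - <<'E'
from h import *
np.set_printoptions(precision=1,suppress=True)
o=bot.get_obs()
im=cv2.imread('pics/w0.png');h=cv2.cvtColor(im,cv2.COLOR_BGR2HSV).astype(int)
red=((h[...,0]<6)|(h[...,0]>172))&(h[...,1]>185)&(h[...,2]>80)
red[:100]=0;red[240:]=0;red[:,:295]=0;red[:,350:]=0
for v in (160,170,180,190,200,210,220,226): 
    u=np.nonzero(red[v])[0]; print(v,u.min(),u.max(),end=' | ')
v,u=np.nonzero(red);print(v.min(),v.max())
for r in (180,200): print(im[r,304:345].tolist())
print(im[145:240:3,320].tolist())
q=wray([(300,115),(343,115),(340,235),(301,235)],22,o);print(q,q.mean(0))
print(wray([(310,180),(331,180),(310,200),(331,200)],98,o))
E
```

```text
Traceback (most recent call last):
ValueError: zero-size array to reduction operation minimum which has no identity
```

```bash
python3 - <<'E'
from h import *
np.set_printoptions(precision=1,suppress=True)
o=bot.get_obs()
im=cv2.imread('pics/w0.png').astype(int)
for r in (170,190,215): print(r,im[r,306:336].sum(1).tolist(), im[r,306:336,2].tolist())
print([tuple(im[r,320]) .__repr__().replace('np.int64','') for r in range(145,238,4)])
q=wray([(300,115),(343,115),(340,235),(301,235)],22,o);print(q,q.mean(0))
q=wray([(310,155),(330,155),(310,229),(330,229)],98,o);print(q,q.mean(0))
E
```

```text
170 [716, 715, 665, 478, 478, 494, 503, 510, 507, 510, 503, 505, 506, 506, 502, 499, 495, 497, 497, 495, 500, 496, 482, 461, 436, 410, 484, 564, 590, 587] [255, 255, 255, 253, 255, 255, 255, 255, 255, 255, 255, 255, 255, 255, 255, 255, 255, 255, 255, 255, 255, 255, 255, 255, 253, 226, 216, 242, 246, 246]
190 [708, 707, 666, 493, 479, 494, 498, 508, 505, 502, 500, 500, 496, 500, 494, 495, 494, 500, 495, 496, 493, 484, 468, 445, 427, 425, 534, 589, 587, 581] [255, 255, 255, 254, 255, 255, 255, 255, 255, 255, 255, 255, 255, 255, 255, 255, 255, 255, 255, 255, 255, 255, 255, 254, 245, 209, 234, 247, 247, 246]
215 [703, 702, 651, 462, 483, 489, 492, 492, 491, 492, 496, 488, 496, 491, 495, 492, 494, 489, 492, 489, 484, 475, 455, 433, 404, 479, 560, 586, 583, 579] [255, 255, 255, 254, 255, 255, 255, 255, 255, 255, 255, 255, 255, 255, 255, 255, 255, 255, 255, 255, 255, 255, 255, 251, 214, 216, 241, 247, 246, 245]
['((232), (244), (250))', '((232), (244), (250))', '((167), (187), (231))', '((63), (83), (208))', '((101), (117), (255))', '((117), (135), (255))', '((115), (132), (255))', '((114), (131), (255))', '((114), (129), (255))', '((115), (130), (255))', '((111), (126), (255))', '((114), (130), (255))', '((112), (127), (255))', '((112), (128), (255))', '((111), (126), (255))', '((112), (127), (255))', '((110), (125), (255))', '((111), (126), (255))', '((111), (127), (255))', '((110), (125), (255))', '((109), (124), (255))', '((202), (222), (253))', '((223), (253), (255))', '((97), (139), (224))']
[[557.3 366.1  22. ]
 [546.4 313.2  22. ]
 [385.5 346.9  22. ]
 [396.7 401.4  22. ]] [471.5 356.9  22. ]
[[516.4 359.3  98. ]
 [512.2 339.1  98. ]
 [435.5 377.   98. ]
 [430.9 355.1  98. ]] [473.8 357.6  98. ]
```

Call:
servo_tool --plan '[[[0.03, -0.02, 0.6, 0, 1], [0, 0, 0.6, 0.02, 1], [0, 0, 0.6, 0, 1], [0, 0, 0.5, 0, 1], [0, 0, 0.4, 0, 1], [0, 0, 0.2, 0, 1], [0, 0, 0, 0, 1], [0, 0, 0, 0, 0], [0, 0, 0, 0, 0], [0, 0, 0, 0, 0], [0, 0, 0, 0, 0], [0, 0, 0, 0, 0], [0, 0, 0, 0, 0], [0, 0, 0, 0, 0], [0, 0, 0, 0, 0]]]' --force 45

```text
clock: 4.75
tcp_pos: [474.3, 357.7, 60.4]
ee_rot: [0.995, -0.103, -0.0, 0.0]
wrist_force: [0.3, -0.3, -0.6]
grip_width: 33.4
gripper_force: 0.0
```

```bash
python3 -c "
from h import *
to(473.5,357.9,59,-11.8)"
```

```text
t 4.75 tcp [474.3 357.7  60.4] yaw -11.85 tilt z [-0. -0. -1.] F [ 0.3 -0.3 -0.6] w 33.4 g 0.0
shift units [-0.016 -0.     0.028] turn units -0.007 q [0.5  0.4  1.62 0.   1.13 2.28]
```

Call:
servo_tool --plan '[[[0, 0, 0, 0, 0], [0, 0, 0, 0, 0], [0, 0, 0, 0, 0], [0, 0, 0, 0, 0], [0, 0, 0, 0, 0]]]'

```text
clock: 5.25
tcp_pos: [474.3, 357.7, 60.4]
ee_rot: [0.995, -0.103, -0.0, -0.0]
wrist_force: [0.0, 0.6, -1.3]
grip_width: 23.6
gripper_force: 44.9
```

```bash
python3 -c "
from h import *
to(473.5,357.9,59,-11.8)"
```

```text
t 5.25 tcp [474.3 357.7  60.4] yaw -11.85 tilt z [-0.  0. -1.] F [ 0.   0.6 -1.3] w 23.6 g 44.9
shift units [-0.016  0.     0.027] turn units -0.007 q [0.5  0.4  1.62 0.   1.13 2.28]
```

Call:
servo_tool --plan '[[[0, 0, -0.2, 0, 0], [0, 0, -0.4, 0, 0], [0, 0, -0.5, 0, 0], [0, 0, -0.5, -0.79, 0], [0, 0, -0.5, -0.79, 0], [0, 0, -0.4, -0.79, 0], [0, 0, -0.1, -0.79, 0], [-0.03, 0.4, 0, 0, 0], [-0.03, 0.74, 0, 0, 0], [-0.03, 0.75, 0, 0, 0], [-0.03, 0.75, 0, 0, 0], [-0.03, 0.75, 0, 0, 0], [-0.03, 0.75, 0, 0, 0], [-0.03, 0.75, 0, 0, 0], [-0.03, 0.75, 0, 0, 0], [-0.03, 0.75, 0, 0, 0], [-0.03, 0.75, 0, 0, 0], [-0.03, 0.75, 0, 0, 0], [-0.03, 0.75, 0, 0, 0], [-0.04, 0.5, 0, 0, 0]]]'

```text
clock: 7.25
tcp_pos: [532.9, -98.4, 190.9]
ee_rot: [0.996, 0.085, 0.0, 0.0]
wrist_force: [-0.2, -0.1, -2.6]
grip_width: 23.7
gripper_force: 44.9
```

Call:
servo_tool --plan '[[[0, 0, 0, 0, 0], [0, 0, 0, 0, 0]]]'

```text
clock: 7.45
tcp_pos: [532.7, -96.0, 190.5]
ee_rot: [0.996, 0.085, -0.0, -0.0]
wrist_force: [-0.1, 0.2, -1.9]
grip_width: 23.4
gripper_force: 44.9
```

```bash
python3 - <<'E'
from h import *
to(533.1,-96,103.6,9.9)
w=bot.snapshot('wrist')[:,:,::-1];t=bot.snapshot('top')[:,:,::-1]
cv2.imwrite('pics/w1.png',w)
cv2.imwrite('pics/c1.png',np.hstack([cv2.resize(w,(480,300)),cv2.resize(t[200:310,235:345],(300,300))]))
E
```

```text
t 7.45 tcp [532.7 -96.  190.5] yaw 9.8 tilt z [-0.     0.001 -1.   ] F [-0.1  0.2 -1.9] w 23.4 g 44.9
shift units [0.009 0.003 1.739] turn units -0.015 q [-0.34  0.15  1.64  0.    1.35  1.06]
```

View pics/c1.png

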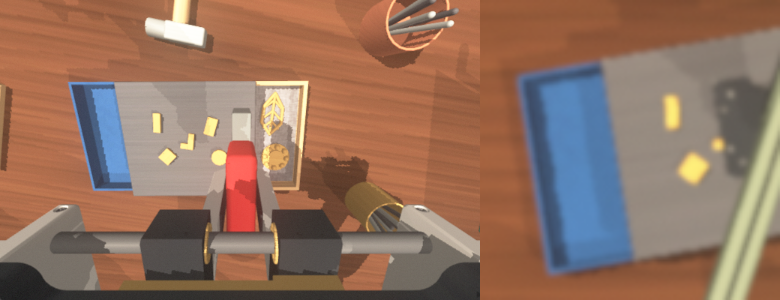

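The wrist view (at 0.75 scale) shows the blade at (241,125), just short of the disc at (219,157). The plate's blue-side edge runs from (115,83) to (132,194) and its far edge at (256,82). I'll check the plate pose and the blade-to-disc clearance from this.

```bash
python3 - <<'E'
from h import *
np.set_printoptions(precision=1,suppress=True)
o=bot.get_obs();c=np.array([513.8,-14.2]);a=np.radians(9.9);E=np.array([[np.cos(a),np.sin(a)],[-np.sin(a),np.cos(a)]])
f=lambda p:(p[:,:2]-c)@E.T
k=640/480
print("plate corners",f(wray(np.array([(115,83),(132.5,194),(256,82)])*k,50,o)).tolist())
print("cuts",f(wray(np.array([(157,123),(168,157),(188,143),(211,127),(219,158)])*k,56,o)).tolist())
print("blade corners top (z~%.0f)"%(o["tcp_pos"][2]-10.4),f(wray(np.array([(232.5,108),(249.5,108)])*k,o["tcp_pos"][2]-10.4,o)).tolist())
print("tcp",f(o["tcp_pos"][None]))
E
```

```text
plate corners [[91.45332185682555, 102.52859483870243], [-91.80771979488259, 104.16174919315468], [93.12157241546385, -104.83355660545953]]
cuts [[33.17566149470279, 45.16221255802359], [-21.80876436491551, 33.89526267623012], [1.5340141447349687, 0.19759311464408083], [27.08158228199837, -36.901517502022266], [-23.410134197249743, -47.69594912089923]]
blade corners top (z~180) [[69.77400905678043, -75.05847477499252], [69.79322347372405, -90.38045794600664]]
tcp [[  4.7 -82.7]]
```

Call:
servo_tool --plan '[[[0, 0, 0.4, 0, 0], [0, 0, 0.4, 0, 0], [0, 0, 0.4, 0, 0], [0, 0, 0.3, 0, 0], [0, 0, 0.15, 0, 0], [0, 0, 0.06, 0, 0], [0, 0, 0.02, 0, 0], [0, 0, 0, 0, 0], [0, 0, 0, 0, 0]]]'

```text
clock: 8.45
tcp_pos: [533.8, -96.1, 104.9]
ee_rot: [0.996, 0.086, 0.001, 0.0]
wrist_force: [-1.1, -0.6, -1.8]
grip_width: 23.9
gripper_force: 44.9
```

```bash
python3 -c "
from h import *
to(533.1,-96,103.2,9.9)"
```

```text
t 8.45 tcp [533.8 -96.1 104.9] yaw 9.88 tilt z [ 0.002 -0.001 -1.   ] F [-1.1 -0.6 -1.8] w 23.9 g 44.9
shift units [-0.013 -0.004  0.034] turn units -0.002 q [-0.34  0.24  1.72  0.    1.18  1.06]
```

Call:
servo_tool --plan '[[[0, 0, 0.03, 0, 0], [0, 0, 0, 0, 0], [0, 0, 0, 0, 0]]]'

```text
clock: 8.75
tcp_pos: [533.1, -96.0, 102.6]
ee_rot: [0.996, 0.086, 0.0, 0.0]
wrist_force: [0.7, 0.1, -1.3]
grip_width: 23.8
gripper_force: 44.9
```

Call:
servo_tool --plan '[[[0, 0, 0.02, 0, 0], [0, 0, 0, 0, 0], [0, 0, 0, 0, 0]]]'

```text
clock: 9.05
tcp_pos: [533.3, -96.0, 102.3]
ee_rot: [0.996, 0.086, 0.0, 0.0]
wrist_force: [-2.4, 0.4, 5.3]
grip_width: 23.8
gripper_force: 44.9
```

Call:
servo_tool --plan '[[[0, -0.1, -0.01, 0, 0], [0, -0.2, 0, 0, 0], [0, -0.2, 0, 0, 0], [0, -0.2, 0, 0, 0], [0, -0.2, 0, 0, 0], [0, -0.2, 0, 0, 0], [0, -0.2, 0, 0, 0], [0, -0.2, 0, 0, 0], [0, -0.2, 0, 0, 0], [0, -0.2, 0, 0, 0], [0, -0.2, 0, 0, 0], [0, -0.2, 0, 0, 0], [0, -0.2, 0, 0, 0], [0, -0.2, 0, 0, 0], [0, -0.2, 0, 0, 0], [0, -0.1, 0, 0, 0]]]'

```text
clock: 10.65
tcp_pos: [507.4, 52.5, 102.3]
ee_rot: [0.996, 0.086, 0.0, 0.0]
wrist_force: [0.5, -1.8, 9.8]
grip_width: 23.9
gripper_force: 44.9
```

```bash
python3 - <<'E'
from h import *
to(513.8+4.9-.172*113,-14.2+.9+.985*113,102.7,9.9)
w=bot.snapshot('wrist')[:,:,::-1];cv2.imwrite('pics/w2.png',w)
E
```

```text
t 10.65 tcp [507.4  52.5 102.3] yaw 9.92 tilt z [ 0.001 -0.001 -1.   ] F [ 0.5 -1.8  9.8] w 23.9 g 44.9
shift units [-0.003 -0.924 -0.009] turn units 0.003 q [-0.07  0.18  1.8  -0.    1.16  1.33]
```

View pics/w2.png

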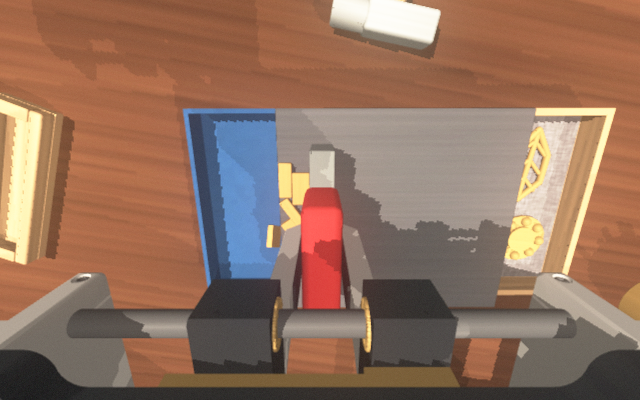

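The four visible offcuts are gathered ahead of the blade at (285,180), (302,188), (290,215) and (272,236), right at the tray edge, and the plate behind is clear. I'll keep pushing past the edge.

Call:
servo_tool --plan '[[[0, -0.1, -0.005, 0, 0], [0, -0.12, 0, 0, 0], [0, -0.12, 0, 0, 0], [0, -0.12, 0, 0, 0], [0, -0.12, 0, 0, 0], [0, -0.12, 0, 0, 0], [0, -0.12, 0, 0, 0], [0, -0.12, 0, 0, 0], [0, -0.08, 0, 0, 0], [0, 0, 0, 0, 0], [0, 0, 0, 0, 0], [0, 0, -0.2, 0, 0], [0, 0, -0.4, 0, 0], [0, 0, -0.5, 0, 0], [0, 0, -0.5, 0, 0], [0, 0, -0.3, 0, 0], [0, 0, 0, 0, 0]]]'

```text
clock: 12.4
tcp_pos: [500.7, 102.2, 200.6]
ee_rot: [0.996, 0.086, 0.003, -0.0]
wrist_force: [0.1, -0.5, -2.7]
grip_width: 24.0
gripper_force: 44.9
```

```bash
python3 - <<'E'
from h import *
to(474.3,357.7,190,-11.85)
w=bot.snapshot('wrist')[:,:,::-1];s=bot.snapshot('scene')[:,:,::-1]
cv2.imwrite('pics/c3.png',np.hstack([cv2.resize(w,(480,300)),cv2.resize(s[155:275,205:360],(310,240+60))]))
E
```

```text
t 12.4 tcp [500.7 102.2 200.6] yaw 9.86 tilt z [ 0.006  0.001 -1.   ] F [ 0.1 -0.5 -2.7] w 24.0 g 44.9
shift units [ 0.353 -5.125  0.212] turn units 3.157 q [0.03 0.07 1.71 0.   1.36 1.43]
```

View pics/c3.png

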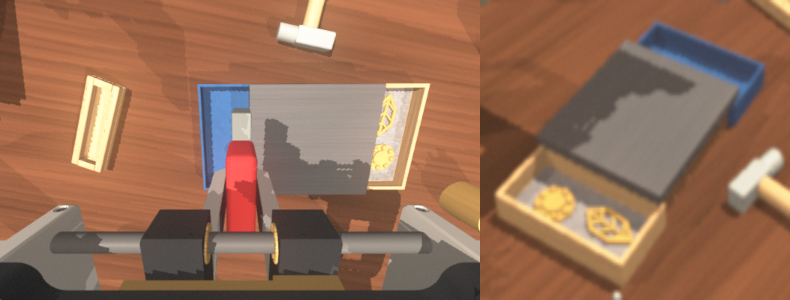

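The plate is clear and the medal and leaf are undisturbed. The tray's contents are hidden by the blade in this view. I'll return to the cradle and check the tray on the way.

Call:
servo_tool --plan '[[[0, 0, 0, 0.79, 0], [0, 0, 0, 0.79, 0], [0, 0, 0, 0.79, 0], [0, 0, 0, 0.79, 0], [-0.16, -0.49, 0, 0, 0], [-0.16, -0.49, 0, 0, 0], [-0.16, -0.49, 0, 0, 0], [-0.16, -0.49, 0, 0, 0], [-0.16, -0.49, 0, 0, 0], [-0.16, -0.49, 0, 0, 0], [-0.16, -0.49, 0, 0, 0], [-0.15, -0.49, 0, 0, 0], [-0.15, -0.49, 0, 0, 0], [-0.15, -0.48, 0, 0, 0], [0, 0, 0, 0, 0], [0, 0, 0, 0, 0]]]'

```text
clock: 14.1
tcp_pos: [470.8, 357.0, 195.3]
ee_rot: [0.995, -0.103, -0.001, 0.001]
wrist_force: [0.4, -0.6, -2.9]
grip_width: 23.9
gripper_force: 44.9
```

```bash
python3 - <<'E'
from h import *
to(474.3,357.7,82,-11.85)
w=bot.snapshot('wrist')[:,:,::-1];t=bot.snapshot('top')[:,:,::-1]
cv2.imwrite('pics/w4.png',w)
cv2.imwrite('pics/c4.png',np.hstack([cv2.resize(w,(480,300)),cv2.resize(t[200:310,235:345],(300,300))]))
E
```

```text
t 14.1 tcp [470.8 357.  195.3] yaw -11.79 tilt z [-0.003 -0.002 -1.   ] F [ 0.4 -0.6 -2.9] w 23.9 g 44.9
shift units [ 0.071 -0.034  2.266] turn units 0.009 q [ 0.5   0.25  1.51 -0.    1.39  2.28]
```

View pics/c4.png

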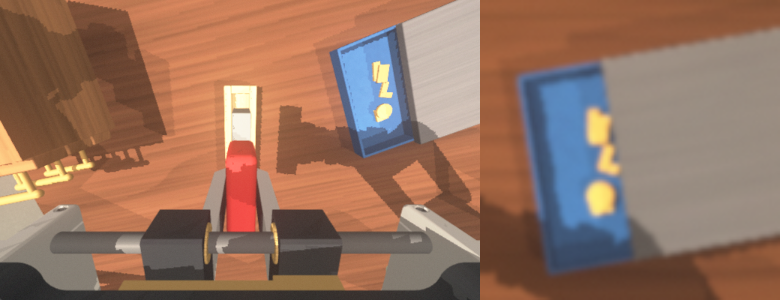

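The plate is clear and the pieces lie in the blue tray at about (377–390, 65–118). The scraper is straight in the grip above the cradle. Now I'll lower it.

Call:
servo_tool --plan '[[[0.05, -0.02, 0.4, 0, 0], [0, 0, 0.5, 0, 0], [0, 0, 0.5, 0, 0], [0, 0, 0.5, 0, 0], [0, 0, 0.3, 0, 0], [0, 0, 0.07, 0, 0], [0, 0, 0, 0, 0], [0, 0, 0, 0, 0]]]'

```text
clock: 15.0
tcp_pos: [475.8, 358.4, 85.2]
ee_rot: [0.995, -0.103, 0.001, -0.001]
wrist_force: [-0.0, -0.5, -1.7]
grip_width: 23.7
gripper_force: 44.9
```

```bash
python3 - <<'E'
from h import *
to(474.3,357.7,61.5,-11.85)
E
```

```text
t 15.0 tcp [475.8 358.4  85.2] yaw -11.87 tilt z [ 0.002  0.001 -1.   ] F [-0.  -0.5 -1.7] w 23.7 g 44.9
shift units [-0.027  0.02   0.474] turn units -0.003 q [ 0.5   0.37  1.6  -0.    1.17  2.28]
```

Call:
servo_tool --plan '[[[0, 0, 0, 0, 0], [0, 0, 0, 0, 0], [0, 0, 0, 0, 0]]]'

```text
clock: 15.3
tcp_pos: [475.0, 358.3, 84.5]
ee_rot: [0.995, -0.103, 0.001, -0.0]
wrist_force: [-0.2, -0.6, -2.2]
grip_width: 24.0
gripper_force: 44.9
```

```bash
python3 - <<'E'
from h import *
to(474.3,357.7,61.5,-11.85)
E
```

```text
t 15.3 tcp [475.  358.3  84.5] yaw -11.84 tilt z [ 0.001  0.001 -1.   ] F [-0.2 -0.6 -2.2] w 24.0 g 44.9
shift units [-0.012  0.015  0.46 ] turn units 0.001 q [0.5  0.37 1.6  0.   1.17 2.28]
```

Call:
servo_tool --plan '[[[-0.01, 0.01, 0.1, 0, 0], [0, 0, 0.1, 0, 0], [0, 0, 0.1, 0, 0], [0, 0, 0.08, 0, 0], [0, 0, 0.05, 0, 0], [0, 0, 0.02, 0, 0], [0, 0, 0, 0, 0], [0, 0, 0, 0, 0], [0, 0, 0, 0, 0]]]'

```text
clock: 16.2
tcp_pos: [474.2, 357.7, 61.5]
ee_rot: [0.995, -0.103, 0.0, -0.0]
wrist_force: [-0.3, -0.3, -1.8]
grip_width: 23.9
gripper_force: 44.9
```

Call:
servo_tool --plan '[[[0, 0, 0.02, 0, 0], [0, 0, 0, 0, 0], [0, 0, 0, 0, 0]]]'

```text
clock: 16.5
tcp_pos: [474.2, 357.7, 60.4]
ee_rot: [0.995, -0.103, 0.0, -0.0]
wrist_force: [0.5, 0.8, -3.4]
grip_width: 23.7
gripper_force: 44.9
```

Call:
servo_tool --plan '[[[0, 0, 0.01, 0, 0], [0, 0, 0, 0, 0], [0, 0, 0, 0, 1], [0, 0, 0, 0, 1], [0, 0, 0, 0, 1], [0, 0, 0, 0, 1], [0, 0, 0, 0, 1], [0, 0, 0, 0, 1], [0, 0, 0, 0, 1], [0, 0, 0, 0, 1], [0, 0, 0, 0, 1], [0, 0, -0.2, 0, 1], [0, 0, -0.4, 0, 1], [0, 0, -0.6, 0, 1], [0, 0, -0.6, 0, 1], [0, 0, -0.6, 0, 1], [0, 0, -0.4, 0, 1], [0, 0, 0, 0, 1], [0, 0, 0, 0, 1]]]'

```text
clock: 18.4
tcp_pos: [474.0, 357.6, 200.0]
ee_rot: [0.995, -0.103, 0.0, -0.0]
wrist_force: [-1.0, 0.0, -1.1]
grip_width: 94.3
gripper_force: 0.0
```

```bash
python3 - <<'E'
from h import *
to(474.3,357.7,200,-11.85)
w=bot.snapshot('wrist')[:,:,::-1];s=bot.snapshot('scene')[:,:,::-1]
a=cv2.resize(w[90:250,280:350],(175,400),interpolation=cv2.INTER_CUBIC)
b=cv2.resize(w[20:220,430:580],(300,400),interpolation=cv2.INTER_CUBIC)
c=cv2.resize(s[110:260,230:390],(325,400),interpolation=cv2.INTER_CUBIC)
cv2.imwrite('pics/c5.png',np.hstack([a,b,c]))
E
```

```text
t 18.4 tcp [474.  357.6 200. ] yaw -11.85 tilt z [ 0.001  0.    -1.   ] F [-1.   0.  -1.1] w 94.3 g 0.0
shift units [ 0.005 -0.003  0.001] turn units 0.0 q [ 0.5   0.25  1.5  -0.    1.39  2.28]
```

View pics/c5.png

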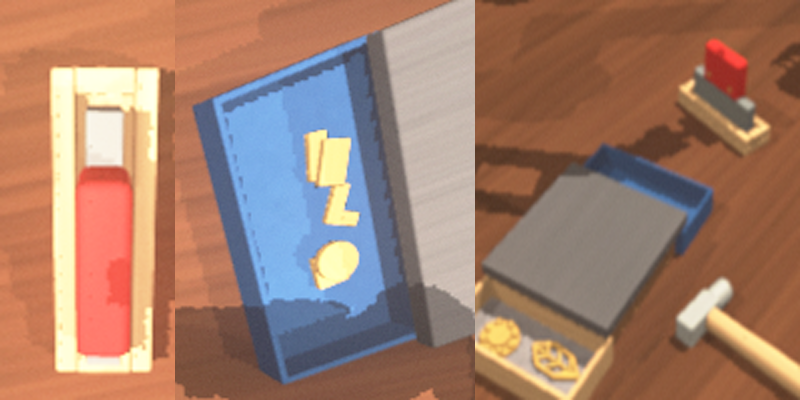

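The scraper stands upright in its cradle (left panel). The tray holds the strip and rectangle at (325,155), the L at (342,205), and the disc lying over the square at (335,265). The plate is clear and the finished pieces are undisturbed.

```bash
python3 -c "
from workcell import bot
print(bot.sign_off())"
```

```text
the job is handed in; nothing more can be done
None
```

The job is handed in at about 18 s on the robot's clock: the offcuts are in the blue tray (the disc lies over what I take to be the square), the scraper is released upright in its cradle, and I moved nothing else.

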